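Put the strays back in the sloping desk bins

TASK

Things have got mixed up at the drawing desk: a roll of tape lies with the sharpeners, a sharpener lies with the erasers, and an eraser was left on the desk beside the rack. Put each of the three back in the bin with its own kind, set down flat on the bin's floor and not on top of another piece, not dropped in. Leave the stock already in the bins and the other things on the desk where they are.

Things in the scene. Friction and masses are not known exactly. Their poses are not given: they have to be found in the camera images.
- rack: Plywood desk rack, 342 mm wide, fixed, holding three bins side by side that slope down at 25 degrees to its front (-x side, facing the robot). Origin on the desk under the middle of its front edge; x to its back, z up. Side cheeks 12 mm thick at y = -165 and 165 mm, 55 mm high in front, rising to 135 mm at x = 175 mm; behind x = 165 mm they reach up to the ledge.
- ledge_edge (a point): Middle of the lower front edge of a fixed ledge, 12 mm thick and 342 mm wide, that crosses over the upper end of the bins, 262 mm above the desk; it runs from here 108 mm back and carries fixed ink bottles (tops 335 mm above the desk). Pieces near the bins' upper end lie just below this edge: reach them leaning in from the front, square to the bin floor.
- eraser_bin: Grey open-topped bin fixed in the rack, for white erasers (holds eraser_1, eraser_2). Inside 165 mm up the slope, 96 mm wide; walls 3 mm thick, sides and back 42 mm high (sides slope down over the front 40 mm), front lip 22 mm. Origin: middle of the inside floor's lower edge; x runs up the slope along the floor, y across to the left seen from the front, z square to the floor. Which bin is left, middle or right changes; they are 104 mm apart.
- sharpener_bin: Bin of the same sizes, for the brass sharpeners (the bin with sharpener_1 and sharpener_2). Origin: middle of the inside floor's lower edge; x runs up the slope along the floor, y across to the left seen from the front, z square to the floor.
- tape_bin: Bin of the same sizes, for the rolls of paper tape (the bin with tape_1 and tape_2). Origin: middle of the inside floor's lower edge; x runs up the slope along the floor, y across to the left seen from the front, z square to the floor.
- stray_tape_mid (a point): The misfiled roll of paper tape: a ring 38 mm across, hole 26 mm, 15 mm high, about 16 g; it lies flat on the floor near the upper end of the sharpener bin. Point: its centre, half-way up (7.5 mm over its underside); z along the ring's axis.
- stray_sharpener_mid (a point): The misfiled brass pencil sharpener: a small wedge, 28 mm long (its x), 18 mm wide (its y, two parallel flat sides), underside flat, top rising from 9 mm at its -x end to 13 mm at its +x end, about 35 g; it lies flat near the upper end of the eraser bin. Point: on its middle, 6 mm over its underside; z square to its underside.
- stray_eraser_mid (a point): The stray white block eraser with a dark card sleeve: 45 mm long (its x), 20 mm wide (its y), 12 mm thick (its z), about 18 g; it lies flat on the desk to the left or right of the rack, turned any way. Point: its centre.
- eraser_1_mid (a point): Eraser, 45 x 20 x 12 mm, in its own bin, lying along the slope; point: its centre. Stays where it is. The lower of the two, by the lip.
- eraser_2_mid (a point): Eraser, 45 x 20 x 12 mm, in its own bin, lying along the slope; point: its centre. Stays where it is. The upper of the two; above it, towards the bin's upper end, there is room for one more once any stray there is gone.
- sharpener_1_mid (a point): Brass sharpener, 28 x 18 x 13 mm, in its own bin; point: its middle, 6 mm over its underside. Stays where it is. The lower of the two, by the lip.
- sharpener_2_mid (a point): Brass sharpener, 28 x 18 x 13 mm, in its own bin; point: its middle, 6 mm over its underside. Stays where it is. The upper of the two; above it, towards the bin's upper end, there is room for one more once any stray there is gone.
- tape_1_mid (a point): Roll of tape, 38 mm across, 15 mm high, flat in its own bin; point: its centre. Stays where it is. The lower of the two, by the lip.
- tape_2_mid (a point): Roll of tape, 38 mm across, 15 mm high, flat in its own bin; point: its centre. Stays where it is. The upper of the two; above it, towards the bin's upper end, there is room for one more once any stray there is gone.
- ink_bottle: Small amber ink bottle with black cap, 36 mm across, 50 mm high, standing on the desk on the other side of the rack from the stray eraser; origin at its foot. Bystander.
- pen_a: Black fineliner pen, 138 mm long (its x), 11 mm thick, lying on the desk left of the rack; origin under its middle. Bystander.
- pen_b: Fineliner pen with a black cap, 138 mm long (its x), lying on the desk at the right, in front of the rack; origin under its middle. Bystander.
- pencil: Wooden pencil, 160 mm long (its x), 8 mm thick, lying on the desk at the left, in front of the rack; origin under its middle. Bystander.
- bulldog_clip: Dark steel clip, 32 x 32 mm, 18 mm high, on the desk right of the rack; origin under its middle. Bystander.
Things that resemble listed ones, but are neither listed nor needed, are in the scene too. What is shaped like the part that bears stray_eraser_mid but orange or red is not meant. What is shaped like the part that bears stray_tape_mid but purple or red is not meant.

How it is judged:
At the end, for the whole second after the job is handed in: Each of the three strays lies in the bin of its own kind, centre between the walls, flat on the floor (within 0.2 rad, centre within 4 mm of its resting height, either face up), at rest (under 20 mm/s); all stock and loose desk things are within 30 mm of where they started (x of stray_tape_mid in the frame of tape_bin between 0 and 0.165 m and y of stray_tape_mid in the frame of tape_bin between -0.048 and 0.048 m and z of stray_tape_mid in the frame of tape_bin between 0.0035 and 0.0115 m and angle between the z axis of stray_tape_mid and the z axis of tape_bin, either way round below 0.2 rad and linear speed of each of stray_tape, stray_sharpener, stray_eraser below 0.02 m/s and x of stray_sharpener_mid in the frame of sharpener_bin between 0 and 0.165 m and y of stray_sharpener_mid in the frame of sharpener_bin between -0.048 and 0.048 m and z of stray_sharpener_mid in the frame of sharpener_bin between 0.002 and 0.01 m and angle between the z axis of stray_sharpener_mid and the z axis of sharpener_bin, either way round below 0.2 rad and x of stray_eraser_mid in the frame of eraser_bin between 0 and 0.165 m and y of stray_eraser_mid in the frame of eraser_bin between -0.048 and 0.048 m and z of stray_eraser_mid in the frame of eraser_bin between 0.002 and 0.01 m and angle between the z axis of stray_eraser_mid and the z axis of eraser_bin, either way round below 0.2 rad and distance of each of eraser_1_mid, eraser_2_mid, sharpener_1_mid, sharpener_2_mid, tape_1_mid, tape_2_mid, ink_bottle, pen_a, pen_b, pencil, bulldog_clip from where it was at the start of the episode below 0.03 m); the robot touches nothing.
It fails at once if one of the three pieces is dropped or thrown into its bin (it moves faster than 0.8 m/s within 45 mm of that bin's floor) ((x of stray_tape_mid in the frame of tape_bin between -0.02 and 0.18 m and y of stray_tape_mid in the frame of tape_bin between -0.05 and 0.05 m and z of stray_tape_mid in the frame of tape_bin below 0.045 m and linear speed of stray_tape above 0.8 m/s) or (x of stray_sharpener_mid in the frame of sharpener_bin between -0.02 and 0.18 m and y of stray_sharpener_mid in the frame of sharpener_bin between -0.05 and 0.05 m and z of stray_sharpener_mid in the frame of sharpener_bin below 0.045 m and linear speed of stray_sharpener above 0.8 m/s) or (x of stray_eraser_mid in the frame of eraser_bin between -0.02 and 0.18 m and y of stray_eraser_mid in the frame of eraser_bin between -0.05 and 0.05 m and z of stray_eraser_mid in the frame of eraser_bin below 0.045 m and linear speed of stray_eraser above 0.8 m/s)).
It fails at once if stock in a bin or a loose thing on the desk is moved by more than 30 mm (distance of any of eraser_1_mid, eraser_2_mid, sharpener_1_mid, sharpener_2_mid, tape_1_mid, tape_2_mid, ink_bottle, pen_a, pen_b, pencil, bulldog_clip from where it was at the start of the episode above 0.03 m).
It also fails if it takes over 69 s, if anything falls off the work surface, if the arm or the gripper's body presses on something with over 40 N, if the wrist force passes 120 N, or if a joint passes its speed limit or range.

ROBOT

A 6-joint arm with a two-finger parallel gripper is mounted at the origin on the work surface. World frame = base frame: x ahead of the robot, y to its left, z up, the work surface at z = 0. Lengths are in m, angles in rad, forces in N, time in s.
With the tool pointing down it reaches from about 0.35 to 1 m from the base axis. Payload 7.1 kg.
Tool frame: the origin (TCP) lies between the finger pads; the fingertips stand 22 mm ahead of it and the grasp point (between the pads) lies 3 mm ahead of it; z points along the fingers, y is the line along which they close (so a half turn about z gives the same grasp; the last joint's range is limited). The gripper opens to 85 mm and grips with 20 to 120 N. Pads are 22 mm wide; open, the fingers measure 114 mm over their backs; the gripper's body (76 mm by 85 mm) begins 54 mm behind the grasp point. The pads swing forward as they close: fully open they stand 13 mm farther back than shut.
Start: joints at [1.11, 0.423, 1.63, -0, 1.089, -0.019], TCP at [0.267, 0.565, 0.253] pointing down, gripper open.
Joint ranges: [-3, 3], [-0.9, 2.11], [0.09, 2.58], [-1.31, 4.45], [0.11, 2.69], [-2.54, 2.54]. Speed limits (rad/s): [2.39, 2.39, 3.01, 3.14, 3.14, 3.14].

INTERFACE

Orientations are given as a rotation vector (axis times angle).
In Python, from rig import manip gives the robot as it stands. The module is installed in compiled form; this text tells all that it offers. Calls block until the motion is done:
- manip.move_to(position, orientation): joint-space move of the TCP to a pose.
- manip.servo_line(position, orientation=None, rate=0.15): straight line of the TCP; orientation=None keeps the orientation; rate is the mean speed in m/s.
- manip.set_joints(angles): joint-space move.
- manip.command_gripper(opening, f_grip=None): finger opening in m; f_grip is the grip in N (None keeps the last); returns when the fingers have stopped.
- manip.hold(seconds).
- manip.solve_ik(position, orientation): joint angles nearest the present ones, or None.
- manip.camera(name): name is "side" or "top" or "wrist"; returns a dict with "image" (480x640x3 uint8, red, green, blue), "fx", "fy", "cx", "cy" (pixels), "cam_to_world" (4x4, takes a point from camera to world coordinates); the wrist camera has in their place "mount" (4x4, takes a point from camera to tool coordinates, whose origin is the TCP and whose axes are the flange's). Camera axes: x right, y down, z forward; pixel columns grow to the right and rows downward; lengths in m; the calibration is good to about 2 mm. A picture is of the moment at which its call begins: read the wrist's pose just before it. There is no depth.
A pose or a line that the arm cannot do raises manip.IKError and nothing moves.
- manip.sign_off(): hands the job in; it is judged then, once.
Readings, each from a call of its own:
- manip.get_time(): time.
- manip.get_joint_positions(): joint angles.
- manip.get_joint_vel(): joint speeds.
- manip.get_tau(): joint torques, N m.
- manip.get_position(): TCP position.
- manip.get_ee_rot(): TCP orientation.
- manip.get_contact_force(): force on the tool from outside, world axes, zero at the start.
- manip.get_torque(): the same for the moment, N m.
- manip.get_width(): finger opening in m.
- manip.get_grip_force(): force on a finger pad.
Only numpy, scipy, OpenCV 4.12 (cv2) and the standard library are available. Lean on these libraries where they do the work, as an engineer would, in place of code of your own. Each camera call takes 0.05 s, during which the arm holds its last target. There are 200 camera calls.

## Working session

There is one attempt and no reset: what is moved stays moved. The work goes in short steps, each a Python script; the robot and the scene stay as the last script left them, time stands still between calls to the robot, and variables do not carry over. Pictures are saved under pics/ and viewed, at most 10 in all, crops included, and the job is handed in when it is done.

```bash
mkdir -p pics
python3 - <<'E'
from rig import manip
import cv2,numpy as np,pickle
d={}
for n in ["side","top","wrist"]:
    c=manip.camera(n); d[n]=c
    cv2.imwrite(f"pics/{n}0.png",c["image"][:,:,::-1])
    print(n,c["fx"],c["fy"],c["cx"],c["cy"]); print(np.round(c.get("cam_to_world",c.get("mount")),4))
pickle.dump(d,open("cams.pkl","wb"))
print(manip.get_time(),manip.get_position(),manip.get_ee_rot())
E
```

```text
side 450.71017232191576 450.71017232191576 318.45976160541585 230.5356308016428
[[ 0.9631 -0.1885  0.192   0.3781]
 [-0.269  -0.6854  0.6767 -0.5924]
 [ 0.004  -0.7034 -0.7108  0.8338]
 [ 0.      0.      0.      1.    ]]
top 530.7442842881383 530.7442842881383 318.25990780176835 241.75403021432638
[[-0.0182 -0.9923  0.1222  0.4129]
 [-0.9998  0.0175 -0.0066  0.0325]
 [ 0.0044 -0.1223 -0.9925  1.1993]
 [ 0.      0.      0.      1.    ]]
wrist 347.2450632982258 347.2450632982258 322.4617215006816 237.64792916124713
[[ 5.000e-04 -9.520e-01 -3.062e-01  7.850e-02]
 [ 1.000e+00  7.000e-04 -8.000e-04  1.000e-03]
 [ 1.000e-03 -3.062e-01  9.520e-01 -1.208e-01]
 [ 0.000e+00  0.000e+00  0.000e+00  1.000e+00]]
0.15 [0.267031   0.56463576 0.25268278] [-6.88314967e-01 -3.06495153e+00  1.91788217e-03]
```

View pics/top0.png

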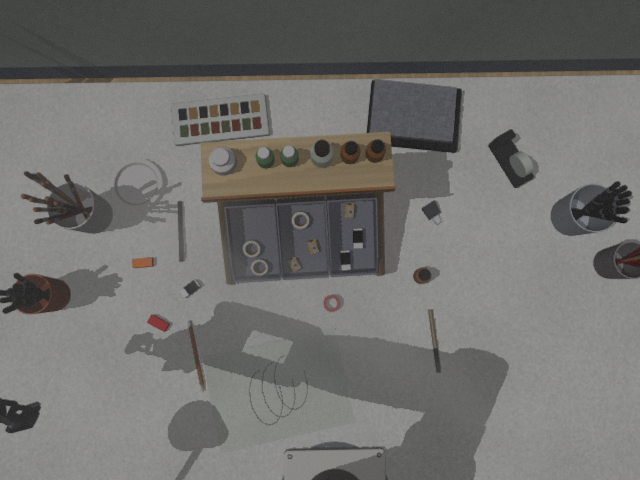

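View pics/side0.png

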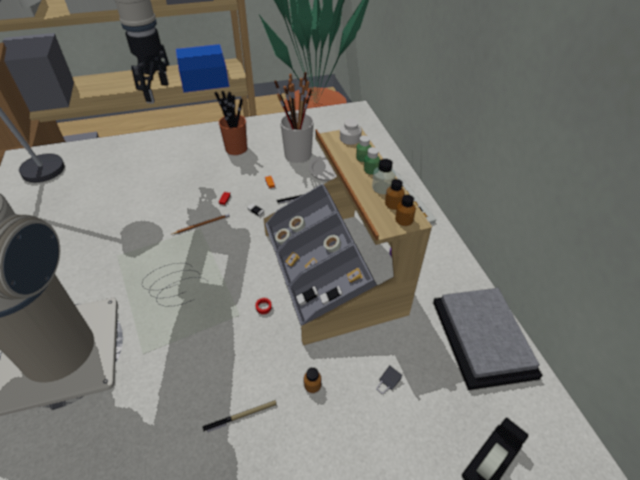

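Top view: the tape bin is on the left (rolls at (251,249) and (260,268)), the sharpener bin in the middle ((313,247), (294,264)), and the eraser bin on the right ((358,238), (345,260)).

- **Stray eraser candidates:** (191,289) is white with a dark sleeve, (143,263) is orange and (158,323) is red. It is (191,289), the only one with the right colours.
- **Stray tape candidates:** (301,220) is a cream ring at the upper end of the sharpener bin, and (332,303) is a red ring on the desk. It is (301,220).
- **Stray sharpener:** (349,211), brass, at the upper end of the eraser bin.

I'll confirm these in a crop.

```bash
cat > lib.py <<'E'
import numpy as np,cv2,pickle
from scipy.spatial.transform import Rotation as R
def K(c): return np.array([[c["fx"],0,c["cx"]],[0,c["fy"],c["cy"]],[0,0,1.]])
def ray(c,T,uv):
    d=np.c_[(np.atleast_2d(uv)-[c["cx"],c["cy"]])/[c["fx"],c["fy"]],np.ones(len(np.atleast_2d(uv)))]
    d=d@T[:3,:3].T
    return T[:3,3],d/np.linalg.norm(d,axis=1,keepdims=True)
def onplane(c,T,uv,p0,n):
    o,d=ray(c,T,uv); n=np.asarray(n,float)
    return o+d*(((np.asarray(p0)-o)@n)/(d@n))[:,None]
def tri(rays):
    A=0;b=0
    for o,d in rays:
        P=np.eye(3)-np.outer(d,d);A=A+P;b=b+P@o
    x=np.linalg.solve(A,b)
    return x,[np.linalg.norm((np.eye(3)-np.outer(d,d))@(x-o)) for o,d in rays]
def proj(c,T,X):
    Xc=(np.atleast_2d(X)-T[:3,3])@T[:3,:3]
    return Xc[:,:2]/Xc[:,2:]*[c["fx"],c["fy"]]+[c["cx"],c["cy"]]
E
python3 - <<'E'
from lib import *
d=pickle.load(open("cams.pkl","rb"));t,s=d["top"],d["side"]
a=cv2.resize(t["image"][190:340,125:405],None,fx=2.8,fy=2.8,interpolation=cv2.INTER_CUBIC)
cv2.imwrite("pics/crop_top.png",cv2.convertScaleAbs(a[:,:,::-1],alpha=1.5))
pairs={"tape_lo":((260,268),(282,235)),"tape_hi":((251.5,249),(297,223)),"stray_tape":((301,220),(331.5,242.5)),"stray_sh":((349,211),(355,275)),"er_lo":((345,260),(308,296)),"er_hi":((358,238),(331,294))}
for k,(u,v) in pairs.items():
    x,e=tri([(o,dd[0]) for o,dd in (ray(t,t["cam_to_world"],u),ray(s,s["cam_to_world"],v))]); print(k,x.round(4),np.round(e,4))
print(onplane(t,t["cam_to_world"],[(191,289),(143,263),(158,323)],[0,0,.006],[0,0,1]).round(4))
E
```

```text
tape_lo [0.4986 0.151  0.0621] [0.0001 0.0001]
tape_hi [0.539  0.1673 0.076 ] [0.0008 0.0008]
stray_tape [0.5941 0.0606 0.1019] [0.0004 0.0004]
stray_sh [ 0.6132 -0.0407  0.1012] [0.0011 0.0011]
er_lo [ 0.5139 -0.0323  0.0533] [0.0008 0.0008]
er_hi [ 0.5571 -0.0595  0.0804] [0.0001 0.0001]
[[0.4583 0.3114 0.006 ]
 [0.5186 0.42   0.006 ]
 [0.3844 0.3838 0.006 ]]
```

View pics/crop_top.png

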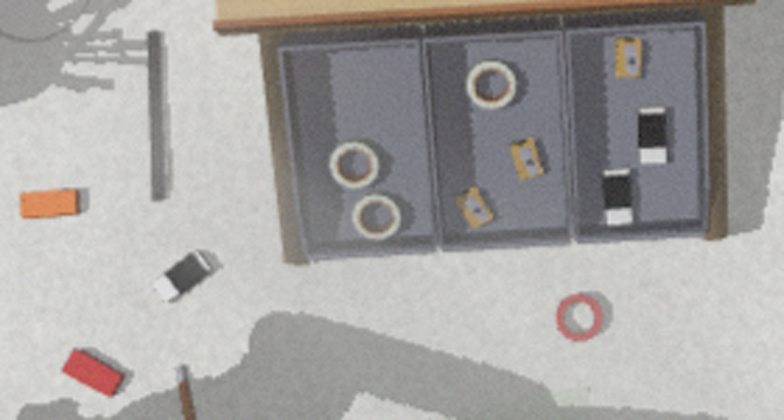

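The crop confirms it. In crop pixels, the cream ring at (491,85) is in the middle bin with the brass sharpeners, the brass wedge at (628,58) is in the right bin with the erasers, and the white and dark eraser is at (183,275) on the desk. The red and orange items are decoys. Next I'll take closer wrist views.

```bash
cat >> lib.py <<'E'
S=np.radians(25)
def binR(psi):  # columns: x up slope, y left, z normal
    return R.from_euler("z",psi).as_matrix()@R.from_euler("y",-S).as_matrix()
def toolR(B,yaw=0): # tool z=-normal, tool x = down slope, turned by yaw about bin normal
    return B@R.from_euler("z",yaw).as_matrix()@np.diag([-1.,1,-1])
def rv(M): return R.from_matrix(M).as_rotvec()
def wpose(m):
    T=np.eye(4);T[:3,:3]=R.from_rotvec(m.get_ee_rot()).as_matrix();T[:3,3]=m.get_position();return T
def wcam(m):
    T=wpose(m);c=m.camera("wrist");c["T"]=T@c["mount"];return c
E
python3 - <<'E'
from lib import *
from rig import manip as m
d=pickle.load(open("cams.pkl","rb"));t=d["top"]
e=onplane(t,t["cam_to_world"],[(203,199),(393,192)],[0,0,.27],[0,0,1]);print(e)
psi=np.arctan2(-(e[0]-e[1])[0],(e[0]-e[1])[1]);print("psi",psi,np.linalg.norm(e[0]-e[1]))
B=binR(psi);q=rv(toolR(B))
out=[]
for i,p in enumerate([[.47,.14,.25],[.47,0.0,.25]]):
    (m.move_to if i==0 else m.servo_line)(p,q); m.hold(.2)
    c=wcam(m);out.append(c);cv2.imwrite(f"pics/w{i}.png",c["image"][:,:,::-1])
pickle.dump((psi,out),open("w.pkl","wb"));print(m.get_time(),m.get_position())
E
```

```text
[[ 0.60761279  0.23016587  0.27      ]
 [ 0.61447809 -0.10869397  0.27      ]]
psi 0.02025723356760527 0.3389293751268215
3.4583 [0.47000116 0.00050097 0.24998667]
```

View pics/w0.png

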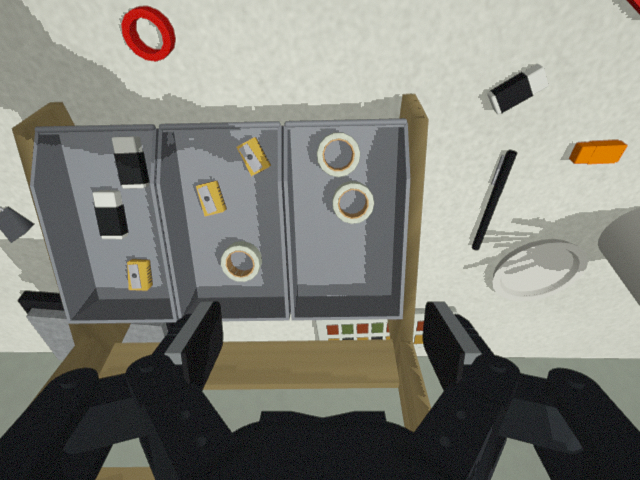

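View pics/w1.png

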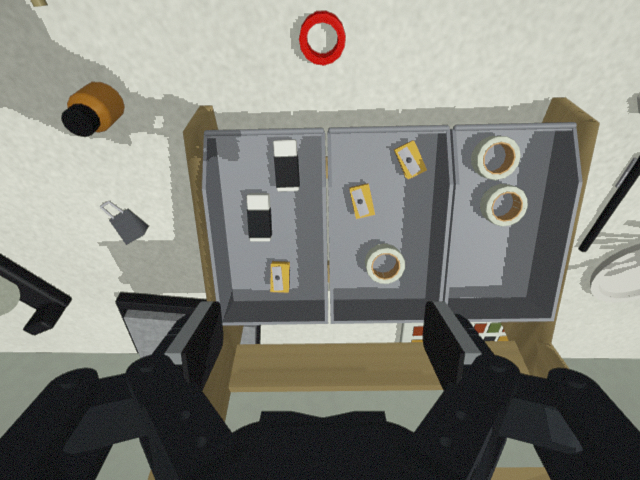

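Wrist views: in w0 the stray tape is at (241,264) in the middle bin, the stray sharpener at (138,275) in the eraser bin, and the stray eraser at (513,89) on the desk. In w1 the tape is at (385,265) and the sharpener at (280,277). Up-slope is image-down. The next step is masks and triangulation.

```bash
cat > meas.py <<'E'
from lib import *
psi,out=pickle.load(open("w.pkl","rb"))
rois={"st_tape":((241,264),(385,265)),"tape_lo":((338,155),(497,158)),"tape_hi":((353,203),(507,206)),
"st_sh":((138,275),(280,277)),"sh_hi":((209,198),(361,201)),"sh_lo":((253,156),(410,160))}
tr=lambda a,b: tri([(o,d[0]) for o,d in (ray(out[0],out[0]["T"],a),ray(out[1],out[1]["T"],b))])
cen={}
for k,v in rois.items():
    cs=[]
    for c,(x,y) in zip(out,v):
        h=28; im=c["image"][y-h:y+h,x-h:x+h]; hsv=cv2.cvtColor(im,cv2.COLOR_RGB2HSV).astype(int)
        m=((hsv[...,0]>12)&(hsv[...,0]<40)&(hsv[...,1]>(110 if "sh" in k else 22))&(hsv[...,2]>90)).astype(np.uint8)
        m=cv2.morphologyEx(m,cv2.MORPH_OPEN,np.ones((2,2)))
        ct=cv2.findContours(m,cv2.RETR_EXTERNAL,cv2.CHAIN_APPROX_NONE)[0]
        ct=min([q for q in ct if cv2.contourArea(q)>100],key=lambda q:np.hypot(*(q.reshape(-1,2).mean(0)-h)))
        r=cv2.minAreaRect(ct) if "sh" in k else cv2.fitEllipse(ct)
        cs.append(np.array(r[0])+[x-h,y-h]); print(k,cs[-1].round(1),np.round(r[1],1),round(r[2],1))
    cen[k]=cs; x,e=tr(*cs); cen[k+"X"]=x; print("   ",x.round(4),np.round(e,4))
B=binR(psi); print("normal offs")
for k in cen:
    if k[-1]=="X": print(k,(cen[k]@B).round(4))
cor={"rimBR":((70,320),(219,324)),"rimBL":((404,317),(560,321)),"rimFR":((38,129),(205,133)),"rimFL":((407,122),(577,127))}
for k,v in cor.items():
    x,e=tr(*v);print(k,x.round(4),np.round(e,4),(x@B).round(4))
E
python3 meas.py
python3 - <<'E'
from lib import *
psi,out=pickle.load(open("w.pkl","rb"))
c=out[1]["image"][110:330,190:600]
cv2.imwrite("pics/w1crop.png",cv2.convertScaleAbs(cv2.resize(c,None,fx=1.95,fy=1.95,interpolation=cv2.INTER_CUBIC)[:,:,::-1],alpha=1.2))
E
```

```text
st_tape [240.5 264.8] [27.3 29.6] 120.0
st_tape [386.5 267. ] [26.6 29.2] 77.5
    [0.5948 0.0657 0.1005] [0.0001 0.0001]
tape_lo [339.1 155.6] [32.3 33.3] 9.6
tape_lo [499.8 158.8] [30.3 34.9] 41.4
    [0.5002 0.1565 0.0577] [0.0001 0.0001]
tape_hi [353.8 204.4] [30.5 31.1] 55.9
tape_hi [507.7 207. ] [28.2 33. ] 52.7
    [0.5387 0.1713 0.0759] [0.0001 0.0001]
st_sh [144.4 273. ] [34.1 20.3] 61.7
st_sh [281. 278.] [30. 18.] 90.0
    [ 0.6219 -0.038   0.0912] [0.0014 0.0014]
sh_hi [212.  198.8] [32.6 21.5] 71.6
sh_hi [363.  201.5] [31.8 19.2] 77.0
    [0.5425 0.0407 0.0665] [0.0001 0.0001]
sh_lo [254.1 157.1] [32.8 22.2] 61.7
sh_lo [410.9 160.6] [33.6 22.3] 66.4
    [0.5072 0.0814 0.0512] [0.0001 0.0001]
normal offs
st_tapeX [ 0.5826  0.0537 -0.1608]
tape_loX [ 0.4805  0.1463 -0.1604]
tape_hiX [ 0.5234  0.1603 -0.1603]
st_shX [ 0.6014 -0.0506 -0.1798]
sh_hiX [ 0.5204  0.0297 -0.1693]
sh_loX [ 0.4827  0.0711 -0.1686]
rimBR [ 0.6333 -0.0929  0.1402] [0.0009 0.0009] [ 0.6314 -0.1058 -0.1397]
rimBL [0.609  0.2171 0.1483] [0.0008 0.0008] [ 0.6185  0.2047 -0.1248]
rimFR [ 0.4854 -0.0981  0.05  ] [0.0002 0.0002] [ 0.4592 -0.1079 -0.1589]
rimFL [0.4703 0.2102 0.0553] [0.0004 0.0004] [ 0.4534  0.2006 -0.1504]
```

View pics/w1crop.png

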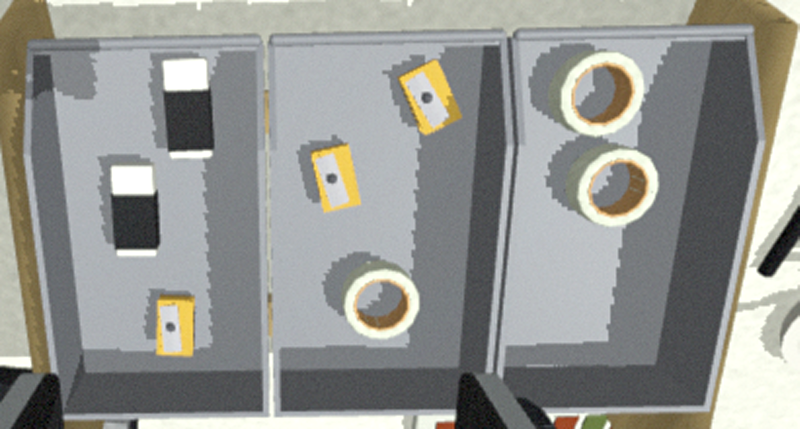

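Crop pixels: the stray sharpener at (176,326) is aligned with the slope, and the stray tape at (382,302) has clear space on both sides. The upper part of the tape bin is free, and eraser_2 ends around row 255. Next I compute the rack frame and the piece coordinates within the bins.

```bash
cat > frame.py <<'E'
from lib import *
psi0,out=pickle.load(open("w.pkl","rb"))
psi=0.04;B=binR(psi)
tr=lambda a,b: tri([(o,d[0]) for o,d in (ray(out[0],out[0]["T"],a),ray(out[1],out[1]["T"],b))])[0]
rim=np.array([tr(*v) for v in [((70,320),(219,324)),((404,317),(560,321)),((38,129),(205,133)),((407,122),(577,127))]])@B
Z0=-.1755; Y0=rim[:,1].mean(); X0=((rim[2:,0].mean()+.003)+(rim[:2,0].mean()-.168))/2
O=B@[X0,Y0,Z0]            # middle (sharpener) bin origin in world
def tobin(X,k=0): return (np.asarray(X)-O)@B-[0,.104*k,0]   # k=+1 tape, 0 sharpener, -1 eraser
def toworld(p,k=0): return O+B@(np.asarray(p,float)+[0,.104*k,0])
def pix(uv,h,i): return tobin(onplane(out[i],out[i]["T"],uv,O+B[:,2]*h,B[:,2]))
Q=rv(toolR(B))
E
python3 - <<'E'
from frame import *
print((rim-[X0,Y0,0]).round(4),X0,Y0,O)
cr=lambda x,y:(190+x/1.95,110+y/1.95)
print("tape",pix((386.5,267),.012,1),pix((240.5,264.8),.012,0))
for n,a,h,k in [("st_sh",(176,326),.011,-1),("st_sh corners",(157,297),.011,-1),("",(194,297),.011,-1),("",(157,355),.011,-1),("",(193,356),.011,-1),("er2 low",(134,165),.012,-1),("er2 up",(137,254),.012,-1),("er1up",(191,156),.012,-1),("sh2",(335,178),.011,0),("floor BR",(83,372),0,-1),("floorB mid right",(279,372),0,0),("floorB mid L",(462,368),0,0),("floor FR",(52,88),0,-1)]:
    print(n,(pix(cr(*a),h,1)-[0,.104*k,0]).round(4))
print("tapes",pix((499.8,158.8),.012,1)-[0,.104,0],pix((507.7,207),.012,1)-[0,.104,0])
im=out[0]["image"]
ers=[onplane(out[0],out[0]["T"],[(490,98),(532,69),(543,80),(500,112)],[0,0,.010],[0,0,1])];print(ers)
t=pickle.load(open("cams.pkl","rb"))["top"]
print(onplane(t,t["cam_to_world"],[(125+183/2.8,190+275/2.8),(125+165/2.8,190+289/2.8),(125+203/2.8,190+261/2.8)],[0,0,.010],[0,0,1]))
from rig import manip as m
for k,p in [(0,(.13,0,.02)),(1,(.13,0,.08)),(1,(.13,0,.02)),(-1,(.13,0,.02)),(-1,(.13,0,.08))]:
    print(m.solve_ik(toworld(p,k),Q))
E
```

```text
[[ 0.1705 -0.1552 -0.1388]
 [ 0.1632  0.1555 -0.1265]
 [-0.0017 -0.1544 -0.158 ]
 [-0.002   0.1542 -0.152 ]] 0.45885927314395575 0.03704878666975689 [0.4881637  0.05661541 0.03486529]
tape [[0.12545816 0.00528423 0.012     ]] [[0.12562853 0.00421857 0.012     ]]
st_sh [[0.1354 0.0055 0.011 ]]
st_sh corners [[ 0.1196 -0.0032  0.011 ]]
 [[0.1198 0.0153 0.011 ]]
 [[ 0.1515 -0.0052  0.011 ]]
 [[0.1523 0.0133 0.011 ]]
er2 low [[ 0.0529 -0.0097  0.012 ]]
er2 up [[ 0.0966 -0.0114  0.012 ]]
er1up [[0.0491 0.0171 0.012 ]]
sh2 [[ 0.0606 -0.0197  0.011 ]]
floor BR [[ 0.1667 -0.0475  0.    ]]
floorB mid right [[ 0.1678 -0.0465  0.    ]]
floorB mid L [[ 0.1665  0.0507 -0.    ]]
floor FR [[ 0.0182 -0.0479 -0.    ]]
tapes [[ 0.02420367 -0.00371556  0.012     ]] [[0.06754349 0.00949244 0.012     ]]
[array([[0.46588395, 0.29284058, 0.01      ],
       [0.44061521, 0.32016313, 0.01      ],
       [0.44935703, 0.33366192, 0.01      ],
       [0.47850915, 0.30664316, 0.01      ]])]
[[0.45993693 0.31194381 0.01      ]
 [0.44908286 0.32612909 0.01      ]
 [0.47078841 0.29613047 0.01      ]]
[ 0.09214972  0.50637239  2.03560011 -0.13430544  0.16527041 -1.39102811]
[ 0.31497113  0.39643667  2.02900934 -0.37897237  0.31536222 -0.95856584]
[ 0.30124664  0.52411388  1.99493452 -0.50643679  0.22697797 -0.8375792 ]
[-0.12264455  0.50937512  2.02869159  0.38066126  0.18525036 -2.09317942]
[-0.13155294  0.37751459  2.06360236  0.26502076  0.27904934 -1.98176454]
```

The frame agrees across views to about 1.5 mm. Now I'll grasp the stray tape with a guarded descent.

```bash
cat > act.py <<'E'
from frame import *
from rig import manip as m
n=B[:,2]
def go(p,k,rate=.15): m.servo_line(toworld(p,k),Q,rate)
def guarded(p,k,z1,thr=2.5,step=.0015):
    """lower along bin normal to z1, stop on contact; returns z"""
    m.hold(.1); f0=m.get_contact_force(); z=p[2]; df=0
    while z>z1+1e-6:
        z=max(z-step,z1); go((p[0],p[1],z),k,.03); df=(m.get_contact_force()-f0)@n
        if df>thr: break
    print("guard z",round(z,4),"dF",round(float(df),2),"t",round(m.get_time(),2)); return z
def shot(name,cam="wrist"):
    cv2.imwrite(f"pics/{name}.png",m.camera(cam)["image"][:,:,::-1])
E
python3 - <<'E'
from act import *
x,y=.1255,.0048
m.command_gripper(.046,30)
m.move_to(toworld((x,y,.10),0),Q)
go((x,y,.032),0)
z=guarded((x,y,.032),0,.021)
m.command_gripper(.030,30)
print("w",m.get_width(),"grip",m.get_grip_force(),m.get_contact_force(),m.get_time())
E
```

```text
guard z 0.021 dF -1.39 t 7.22
w 0.03607130126408307 grip 29.624549075961113 [-2.93203434 -0.58779926  3.80272616] 7.4667
```

Run:
```python
from act import *
x,y=.1255,.0048
go((x,y,.085),0,.12); print("w",m.get_width(),m.get_grip_force())
go((.125,0,.085),1,.15)
go((.125,0,.034),1,.12)
z=guarded((.125,0,.034),1,.017)
m.command_gripper(.040); m.command_gripper(.047); m.hold(.1)
print(m.get_width())
go((.125,0,.10),1,.12)
m.move_to(toworld((.06,-.1,.20),0),Q)
c=wcam(m);pickle.dump(c,open("w2.pkl","wb"));cv2.imwrite("pics/w2.png",c["image"][:,:,::-1]);print(m.get_time())
```

```text
w 0.03610951141675446 29.96196923777461
guard z 0.0205 dF 14.33 t 11.88
0.046990102611527244
14.2417
```

View pics/w2.png

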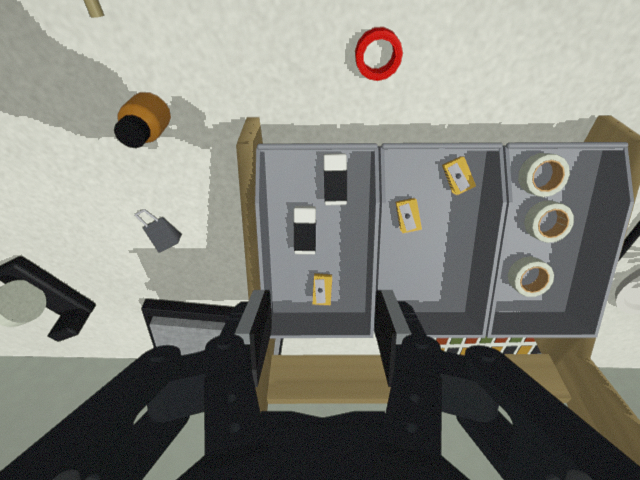

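The tape now lies flat in the tape bin at (534,278), clear of the other two rolls. The stray sharpener at (322,290) comes next.

Run:
```python
from act import *
c=pickle.load(open("w2.pkl","rb"))
p=tobin(onplane(c,c["T"],[(322,290)],O+n*.011,n),-1)[0];print(p)
x,y=.135,(p[1]+.005)/2
m.command_gripper(.032,40)
m.move_to(toworld((x,y,.10),-1),Q)
go((x,y,.034),-1,.15)
z=guarded((x,y,.034),-1,.0235)
if z>.0236: go((x,y,z+.003),-1,.05)
m.command_gripper(.010,40)
print("w",m.get_width(),m.get_grip_force(),m.get_contact_force())
go((x,y,.085),-1,.12);print("w",m.get_width(),m.get_grip_force(),m.get_time())
```

```text
[0.1354582  0.00432915 0.011     ]
guard z 0.0235 dF -2.25 t 17.55
w 0.01653726047509965 39.265270829200745 [-2.44670465 -0.01925996  3.64443189]
w 0.016477294943606068 39.03153419494629 18.475
```

Run:
```python
from act import *
go((.12,0,.085),0,.15)
go((.12,0,.034),0,.12)
z=guarded((.12,0,.034),0,.0195)
m.command_gripper(.021); m.command_gripper(.032); m.hold(.1)
go((.12,0,.10),0,.12)
# look at the stray eraser from above, tool down
m.move_to([.42,.31,.22],rv(R.from_euler("z",.04).as_matrix()@np.diag([-1.,1,-1]))); m.hold(.2)
c=wcam(m);pickle.dump(c,open("w3.pkl","wb"));cv2.imwrite("pics/w3.png",c["image"][:,:,::-1]);print(m.get_time())
```

```text
guard z 0.0235 dF 6.11 t 21.72
24.45
```

View pics/w3.png

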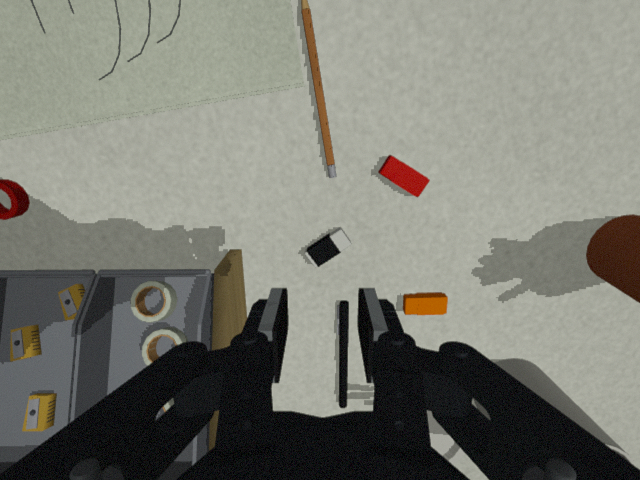

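The sharpener now lies in its own bin at (40,410). The stray eraser is at about (327,247), between the pencil end (332,175) and pen_a (343,350). I'll measure its sleeve and white end with masks.

Run:
```python
from act import *
c=pickle.load(open("w3.pkl","rb"));im=c["image"];x0,y0=290,215
g=im[y0:y0+65,x0:x0+75].astype(int); v=g.max(2); sat=v-g.min(2)
P=lambda uv,h:onplane(c,c["T"],uv,[0,0,h],[0,0,1])
for nm,mk in [("dark",v<60),("white",v>215),("white2",(v>200))]:
    mk=cv2.morphologyEx(mk.astype(np.uint8),cv2.MORPH_OPEN,np.ones((3,3)))
    for q in cv2.findContours(mk,cv2.RETR_EXTERNAL,cv2.CHAIN_APPROX_NONE)[0]:
        if cv2.contourArea(q)<25: continue
        r=cv2.minAreaRect(q);b=cv2.boxPoints(r)+[x0,y0];w=P(b,.012)
        e=np.diff(np.r_[w,w[:1]],axis=0)[:2,:2]
        print(nm,np.array(b).round(0).tolist(),P([np.array(r[0])+[x0,y0]],.012).round(4),np.linalg.norm(e,axis=1).round(4),np.degrees(np.arctan2(e[:,1],e[:,0])).round(1))
print(P([(341,229),(351,243),(307,247),(318,266),(346,236)],.012).round(4))
print("desk v",np.median(v),np.percentile(v,[5,95]))
```

```text
dark [[305.0, 248.0], [327.0, 234.0], [339.0, 252.0], [317.0, 267.0]] [[0.461 0.311 0.012]] [0.0268 0.0228] [127.2  34.9]
[[0.438  0.3285 0.012 ]
 [0.4521 0.3393 0.012 ]
 [0.4581 0.2955 0.012 ]
 [0.4782 0.3072 0.012 ]
 [0.445  0.3338 0.012 ]]
desk v 169.0 [ 22. 175.]
```

Run:
```python
from act import *
a=np.radians(127.3); xt=np.array([np.cos(a),np.sin(a),0]); zt=np.array([0,0,-1.])
q=rv(np.c_[xt,np.cross(zt,xt),zt]); p=np.array([.4586,.3137,.10])
print(m.solve_ik(p,q))
m.command_gripper(.036,30)
m.move_to(p,q); p[2]=.034; m.servo_line(p,q,.12); m.hold(.1)
f0=m.get_contact_force()[2]
while p[2]>.0236:
    p[2]-=.0015; m.servo_line(p,q,.03)
    if m.get_contact_force()[2]-f0>2.5: p[2]+=.003; m.servo_line(p,q,.03); print("contact"); break
m.command_gripper(.010,30); print("z",p[2],"w",m.get_width(),m.get_grip_force())
p[2]=.20; m.servo_line(p,q,.2); print("w",m.get_width(),m.get_grip_force(),m.get_time())
m.move_to(toworld((.03,0,.17),1),Q)
go((.03,0,.17),-1,.2); m.hold(.1)
print(m.get_width(),m.get_time(),m.get_joint_positions())
c=wcam(m);cv2.imwrite("pics/w4.png",c["image"][:,:,::-1])
```

```text
[ 5.78514075e-01  5.46007930e-01  1.87167591e+00 -8.88178420e-16
  7.23908815e-01 -7.24937364e-02]
z 0.023499999999999993 w 0.01914163910163666 29.523390233516693
w 0.0190646196373346 29.340607523918152 29.4167
0.01904894916636699 31.5917 [-0.19585695  0.13106236  2.29275758  0.33322976  0.30839599 -2.10464204]
```

View pics/w4.png

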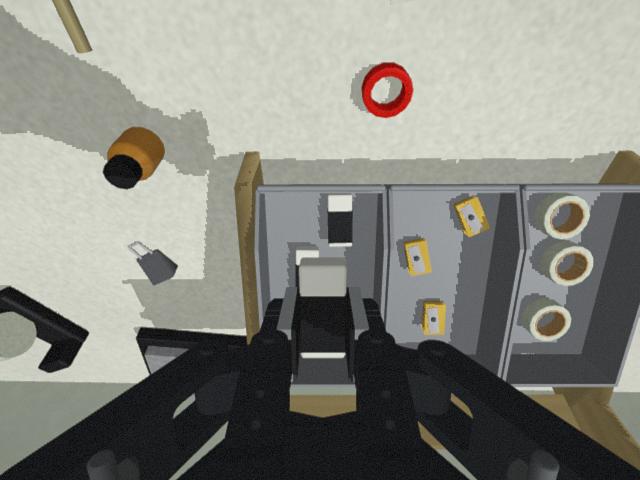

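The eraser is held square, with its low end at row 258 and its far end at row 357. I'll compute its offset along the fingers, then place it.

Run:
```python
from act import *
c=m.camera("wrist");M=c["mount"]
lo=onplane(c,M,[(323,258)],[0,0,.0235],[0,0,1])[0]; hi=onplane(c,M,[(323,357)],[0,0,.0115],[0,0,1])[0]
off=(lo[0]+hi[0])/2; print(lo,hi,"len",lo[0]-hi[0],"off(down slope)",off)
if abs(lo[0]-hi[0]-.045)>.008: off=0
xb=.134+np.clip(off,-.008,.008); print(xb)
go((xb,0,.085),-1,.12)
go((xb,0,.034),-1,.1)
z=guarded((xb,0,.034),-1,.0195)
m.command_gripper(.023); m.command_gripper(.034); m.hold(.1)
go((xb,0,.10),-1,.12)
m.move_to(toworld((.03,0,.17),0),Q); m.hold(.2)
a=wcam(m)["image"]; m.move_to([.35,.3,.3],rv(np.diag([-1.,1,-1])));b=m.camera("top")["image"]
b=cv2.resize(b[185:335,130:420],None,fx=2,fy=2,interpolation=cv2.INTER_CUBIC)
out_=np.zeros((600,640,3),np.uint8);out_[:300]=a[130:430];out_[300:,:580]=b
cv2.imwrite("pics/final.png",out_[:,:,::-1]);print(m.get_time())
```

```text
[0.02209309 0.00125029 0.0235    ] [-0.02091431  0.00131218  0.0115    ] len 0.0430074012123635 off(down slope) 0.0005893894189318363
0.13458938941893184
guard z 0.0205 dF 17.08 t 35.98
39.4417
```

View pics/final.png

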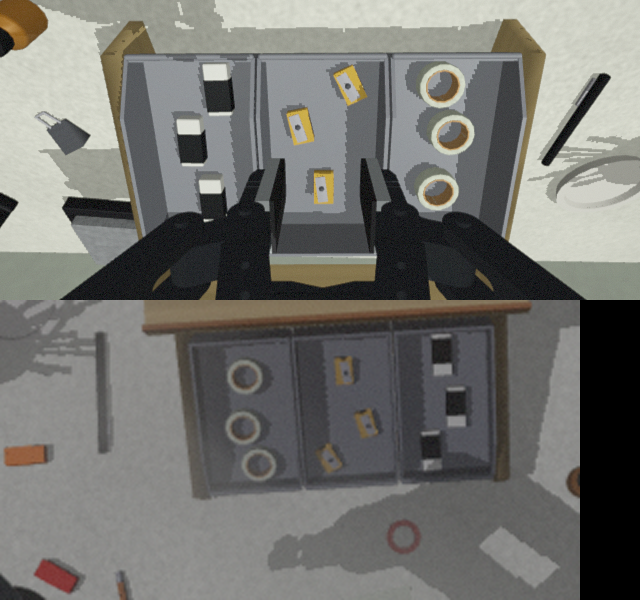

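The final picture shows three of each kind in its own bin: tape (245,377), sharpener (344,370) and eraser (441,356). All lie flat and apart, and the stock and desk items in view have not moved. I'm handing the job in.

```bash
python3 -c "
from rig import manip as m
print(m.sign_off())"
```

```text
the job is handed in; nothing more can be done
None
```

The job is handed in at about 39 s of robot time: the stray tape, sharpener and eraser each lie flat in their own bin, with the stock and desk items in the final view where they were; no verdict came back.

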